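Pack and press down a compressor foot

ROBOT

A 6-joint arm with a two-finger parallel gripper is mounted at the origin on the work surface. World frame = base frame: x ahead of the robot, y to its left, z up, the work surface at z = 0. Lengths are in mm, angles in rad, forces in N, time in s.
With the tool pointing down it reaches from about 275 to 750 mm from the base axis. Payload 10.2 kg.
Tool frame: the origin (TCP) lies at the very end of the fingers, on their centre line; the grasp point (between the pads) lies ctrl.grip_depth behind it (ctrl.grip_depth is the distance from the TCP to the grasp point, in mm); z points along the fingers, y is the direction in which the jaws open and shut (so a half turn about z gives the same grasp; the last joint's range is limited). The gripper opens to 85 mm and grips with 20 to 120 N. Pads are 22 mm wide; open, the fingers measure 114 mm over their backs; the gripper's body (76 mm by 85 mm) begins 54 mm behind the grasp point. The pads swing forward as they close: fully open they stand 13 mm farther back than shut.
Start: joints at [-1.445, 0.313, 1.498, -0, 1.331, -0.223], TCP at [179.417, -493.397, 231.294] pointing down, gripper open.
Joint ranges: [-2.94, 2.94], [-0.97, 2.17], [0.19, 2.56], [-1.23, 4.37], [0.02, 3.11], [-2.88, 2.88]. Speed limits (rad/s): [2.39, 2.39, 3.01, 3.14, 3.14, 3.14].

INTERFACE

Orientations are given as a unit quaternion [w, x, y, z].
In Python, from rig import telemetry, eyes, ctrl, nets gives the robot as it stands. The module is installed in compiled form; this text tells all that it offers.
- The arm moves only by the tool drive_tool, never from a script. Its argument "series" is text: rows parted by semicolons, each of 7 numbers parted by spaces: the shift along the tool's x, y, z normalised to -1 to 1, where 1 is 0.12 m, then the turn, a rotation vector about the tool's x, y, z normalised to -1 to 1, where 1 is 0.5 rad, then the opening, from 0 (shut) to 1 (fully open). In form: tx ty tz wx wy wz hand; .... A call has 1 to 20 rows; each row is the pose to reach, as a shift and turn from the pose measured when the call began, along the tool's axes at that moment; what a row does not reach only later rows make up. A row lasts 1/10 s, in which the tool goes at most 50 mm and 8.59 degrees, less where a joint would pass 70% of its speed; a pose out of reach is approached as far as the arm can. A call with a number of a shift or a turn outside -1 to 1 is refused whole. A call with a gripper value outside its range is refused whole. The fingers move at their own pace and stop on an object; "newtons" is the grip in N (left out, the last holds). Time passes only in rows, so rows that repeat a pose let the fingers close. It gives the time, the measured TCP pose, the force and the opening at its end, in the units of the state.
- telemetry.sense(): the state, without advancing time (a new reading comes with each control period).
- eyes.capture(name): name is "scene" or "top" or "wrist"; returns a dict with "frame" (480x640x3 uint8, red, green, blue), "fx", "fy", "cx", "cy" (pixels), "D" ([k1, k2, p1, p2, k3] as OpenCV has them; the pictures are not rectified), "view" (4x4, takes a point from world to camera coordinates). Camera axes: x right, y up, looking along -z (the intrinsics and any distortion apply to the point x, -y, -z); pixel columns grow to the right and rows downward; lengths in mm; the calibration is good to about 2 mm. A picture is of the moment at which its call begins. There is no depth.
- ctrl.finish_job(): hands the job in, once; it reports no verdict.
Trained networks look in a picture, given as the dict that the camera call returned (one of the last four; its "shot" number tells which), for a name from the list of things; names that differ only in an ending like _2 or _b are one class to them, and where a whole thing is asked for, a point or a joint stands for the part that bears it (a point fixed in the world has none). Each returns a list of dicts, best first, with "confidence" (0 to 1); they miss things now and then, are a little off and sometimes report something else, mostly with a low value. They report only what shows in the picture. A call takes as long as a camera call.
- nets.spot_in(name, picture): "rect" ([left, top, right, bottom] in pixels, round what is visible of it).
The state is a dict: "time_s": time; "joints": joint angles; "dq": joint speeds; "tau": joint torques, N m; "eef_pos": TCP position; "ee_rot": TCP orientation; "force": force on the tool from outside, world axes, zero at the start; "wrist_torque": the same for the moment, N m; "grip_width": opening from 0.0 (shut) to 1.0 (fully open).
Only numpy, scipy, OpenCV 4.12 (cv2) and the standard library are available. Lean on these libraries where they do the work, as an engineer would, in place of code of your own. Each camera call takes 0.05 s, during which the arm holds its last target. There are 200 camera calls.

TASK

Clear the two wooden offcuts off the compressor's skid into the black scrap tub. Then slide the yellow packer, forked end first, into the gap under whichever front foot has room for it, squarely and until the fork straddles the foot's bolt hole, and let go of it. Last, press that foot down flush onto the packer and finish while still holding it pressed, so that the bolt can be fitted; leave the spanner, cap and brass fitting alone.

Things in the scene. Friction and masses are not known exactly. Their poses are not given: they have to be found in the camera images.
- compressor (a joint): Tilt of the black compressor (5 kg) about its rear rubber mounts, rad. 0: level, both front feet down flush. Left alone the mounts spring it up to about 0.014 to 0.020, each front foot then standing 3 to 5 mm higher than flush. It springs back when let go; pressed on a foot, flush takes about 8 N, and firm seating some 5 to 10 N more.
- foot_left (a point): Centre of the top face of one front foot, at its bolt hole (10 mm). Foot: flat black steel, 50 x 50 mm, 6 mm thick, open on its front and both sides; x axis points from the foot's front edge in under the machine (level, the direction in which a packer slides in), y to the other foot (150 mm away), z up. The machine's upright parts begin 85 mm behind this point, over a flat plate level with the foot.
- foot_right (a point): The same on the other front foot, 150 mm along +y from foot_left; same axes.
- bare_seat_top (a point): Seat under one foot (left or right varies): centre of the seat's top face straight below that foot's bolt hole. Flat bare steel plate, 4 mm thick and 60 mm wide, on the grey deck; it runs from 30 mm behind this point (+x) to 110 mm in front (-x, out from under the foot). Axes as the feet. Its top lies 30 mm above the bench; the foot's underside stands 13 to 15 mm above it with the machine at rest, 10 mm when flush.
- packed_seat_top (a point): Seat under the other foot: the same plate with a red 50 x 50 x 10 mm packing plate fixed on it; this point is the centre of the red plate's top. Only 3 to 5 mm of gap remain above it: the yellow packer cannot enter here.
- packer_slot (a point): Point in the slot of the loose yellow steel packer (0.22 kg), half-way up its thickness (5 mm above its underside), 25 mm behind its forked leading end; belongs straight under the bolt hole, over bare_seat_top. The packer is a flat plate 100 long, 44 wide, 10 mm thick; the slot is 18 wide and 44 long, open at the leading end. x axis along the packer to the leading end, y across, z up.
- packer_tab (a point): Centre of the packer's upright tab, the grip: 10 mm thick along x, 44 wide (y), its top 40 mm above the packer's underside, this point 24 mm above it; the tab stands at the tail, 70 mm behind packer_slot. Between tab and foot 40 mm of flat plate stay free once fitted. Axes as packer_slot.
- block_mid (a point): Centre of a pale wooden offcut, 34 (x) x 46 (y) x 30 mm high (z), 0.03 kg, standing on a seat plate in front of a foot.
- chock_mid (a point): Centre of a darker stepped wooden offcut, 32 (x) x 55 (y) mm, 32 mm high over its half towards -y (18 mm over the rest), point 16 mm above its underside and mid-length; 0.03 kg; in front of the other foot.
- tub: Black open scrap tub, fixed: outside 190 (x) x 160 (y) x 75 mm high, walls and floor 5 mm. Origin under its centre.
- spanner: Steel spanner, 190 mm, lying on the bench, to be left alone. Origin under its middle.
- cap: Black filter cap, 64 mm across, 34 mm high, to be left alone. Origin under its centre.
- fitting: Brass hose fitting, 26 mm across, 36 mm high, standing, to be left alone. Origin under its centre.

How it is judged (in metres and radians):
On the way, in this order (a step that is already met when the one before it is completed fails the run):
1. both offcuts lie in the scrap tub, let go (x of block_mid in the frame of tub between -0.088 and 0.088 m and y of block_mid in the frame of tub between -0.073 and 0.073 m and z of each of block_mid, chock_mid in the frame of tub below 0.07 m and x of chock_mid in the frame of tub between -0.088 and 0.088 m and y of chock_mid in the frame of tub between -0.073 and 0.073 m and contact force between the fingers and block below 0.2 N and contact force between the fingers and chock below 0.2 N), for 0.2 s.
2. the packer lies flat in the wide gap, its slot under the bolt hole, let go, the foot not yet pressed (x of packer_slot in the frame of bare_seat_top between -0.014 and 0.014 m and y of packer_slot in the frame of bare_seat_top between -0.005 and 0.005 m and z of packer_slot in the frame of bare_seat_top between 0 and 0.01 m and angle between the x axis of packer_slot and the x axis of bare_seat_top, either way round below 0.14 rad and contact force between the fingers and packer below 0.2 N and value of joint compressor above 0.008 rad), for 0.2 s.
At the end, for the whole second after the job is handed in: Offcuts in the tub; packer let go, flat on the bare seat, slot point within 14 mm lengthwise and 5 mm sideways of the bolt hole, within 8 degrees of square; the arm still pressing the compressor (over 5 N), tilt under 0.004 rad (1 mm at the foot), over 3 N between it and the packer (x of packer_slot in the frame of bare_seat_top between -0.014 and 0.014 m and y of packer_slot in the frame of bare_seat_top between -0.005 and 0.005 m and z of packer_slot in the frame of bare_seat_top between 0 and 0.01 m and angle between the x axis of packer_slot and the x axis of bare_seat_top, either way round below 0.14 rad and x of block_mid in the frame of tub between -0.088 and 0.088 m and y of block_mid in the frame of tub between -0.073 and 0.073 m and z of each of block_mid, chock_mid in the frame of tub below 0.07 m and x of chock_mid in the frame of tub between -0.088 and 0.088 m and y of chock_mid in the frame of tub between -0.073 and 0.073 m and value of joint compressor below 0.004 rad and contact force between compressor and packer above 3 N and contact force between any of the arm, the fingers and compressor above 5 N and contact force between the fingers and packer below 0.2 N); the arm keeps its last pose, push and grip.
It fails at once if the spanner is disturbed (moved over 25 mm) (distance of spanner from where it was at the start of the episode above 0.025 m).
It fails at once if the cap is disturbed (moved over 25 mm) (distance of cap from where it was at the start of the episode above 0.025 m).
It fails at once if the fitting is disturbed (moved over 25 mm) (distance of fitting from where it was at the start of the episode above 0.025 m).
It also fails if it takes over 72 s, if anything falls off the work surface, if the arm or the gripper's body presses on something with over 40 N, if the wrist force passes 120 N, or if a joint passes its speed limit or range.

## Working session

There is one attempt and no reset: what is moved stays moved. The work goes in short steps, Python scripts to look and compute and a tool call to move; the robot and the scene stay as the last step left them, time stands still between calls to the robot, and variables do not carry over. Pictures are saved under pics/ and viewed, about 8 in all and at most 12, crops included, and the job is handed in when it is done.

Besides the shell and the picture viewer there is one more tool, called after "Call:" as name(argument=value, ...) on one line, values as JSON. drive_tool: Moves the arm, as the interface text tells. Scaled input: -1 to 1 covers 0.12 m each way for a shift and 0.5 rad each way for a turn. Its arguments: {"type":"object","properties":{"series":{"type":"string"},"newtons":{"type":"number"}},"required":["series"]}

```bash
mkdir -p pics; ls; cat > h.py <<'E'
import numpy as np, cv2
from scipy.spatial.transform import Rotation as R
from rig import telemetry, eyes, ctrl, nets
def K(c): return np.array([[c["fx"],0,c["cx"]],[0,c["fy"],c["cy"]],[0,0,1.]])
def ray(c,px):
    u=cv2.undistortPoints(np.array([[px]],float),K(c),np.array(c["D"],float))[0,0]
    V=np.array(c["view"]); d=V[:3,:3].T@np.array([u[0],-u[1],-1.]); o=-V[:3,:3].T@V[:3,3]
    return o,d
def at(c,px,z):
    o,d=ray(c,px); return o+d*(z-o[2])/d[2]
def proj(c,P):
    P=np.atleast_2d(P).astype(float); V=np.array(c["view"]); q=P@V[:3,:3].T+V[:3,3]; q=q*[1,-1,-1]
    return cv2.projectPoints(q,np.zeros(3),np.zeros(3),K(c),np.array(c["D"],float))[0][:,0]
def save(c,n,crop=None,s=1):
    f=c["frame"][:,:,::-1]
    if crop: f=f[crop[1]:crop[3],crop[0]:crop[2]]
    cv2.imwrite("pics/"+n,cv2.resize(f,None,fx=s,fy=s,interpolation=cv2.INTER_CUBIC))
def rel(P,yaw=None):
    "scaled tool shift to world TCP P from current pose; turn to make tool y axis at world angle yaw (mod pi), pointing down"
    s=telemetry.sense(); q=s["ee_rot"]; r=R.from_quat([q[1],q[2],q[3],q[0]])
    t=r.inv().apply(np.array(P,float)-s["eef_pos"])/120
    out=[t.round(3)]
    if yaw is not None:
        y=np.array([np.cos(yaw),np.sin(yaw),0]); 
        best=min(((r.inv()*R.from_matrix(np.c_[np.cross(k*y,[0,0,-1]),k*y,[0,0,-1]])).as_rotvec() for k in(1,-1)),key=np.linalg.norm)
        out.append((best/0.5).round(3))
    return out
E
python3 - <<'E'
from h import *
s=telemetry.sense(); print({k:np.round(v,3) for k,v in s.items()},ctrl.grip_depth)
for n in("scene","top"):
    c=eyes.capture(n); save(c,n+"0.png")
    o,_=ray(c,[320,240]);print(n,o.round(),c["fx"])
    for t in["compressor","foot_left","block_mid","chock_mid","packer_tab","packer_slot","tub","spanner","cap","fitting"]:
        print(t,[(np.round(d["rect"]).tolist(),round(d["confidence"],2)) for d in nets.spot_in(t,c)[:2]])
E
```

```text
pics
{'time_s': np.float64(0.0), 'joints': array([-1.445,  0.313,  1.498, -0.   ,  1.331, -0.223]), 'dq': array([ 0.001, -0.002,  0.   , -0.   ,  0.001,  0.001]), 'tau': array([-1.0000e-03, -4.1227e+01, -2.5974e+01, -0.0000e+00,  4.0000e-03,
        0.0000e+00]), 'eef_pos': array([ 179.382, -493.137,  230.735]), 'ee_rot': array([-0.001,  0.985,  0.174,  0.   ]), 'force': array([0.563, 0.496, 0.596]), 'wrist_torque': array([ 0.005, -0.009,  0.038]), 'grip_width': np.float64(1.002)} 18.700000000000003
scene [1470. -291.  723.] 587.9953457853139
compressor [([141.0, 202.0, 315.0, 337.0], 0.84)]
foot_left []
block_mid [([294.0, 226.0, 319.0, 249.0], 0.57)]
chock_mid []
packer_tab [([368.0, 197.0, 412.0, 228.0], 0.98)]
packer_slot [([369.0, 199.0, 416.0, 225.0], 0.91)]
tub [([404.0, 210.0, 515.0, 296.0], 0.58)]
spanner [([83.0, 269.0, 104.0, 332.0], 0.97)]
cap [([239.0, 217.0, 268.0, 241.0], 0.91), ([318.0, 265.0, 351.0, 294.0], 0.7)]
fitting []
top [463.  -4. 989.] 443.72091933454425
compressor [([329.0, 161.0, 469.0, 274.0], 0.61), ([295.0, 245.0, 359.0, 274.0], 0.28)]
foot_left [([329.0, 158.0, 474.0, 276.0], 0.86)]
block_mid [([301.0, 254.0, 321.0, 274.0], 0.82), ([293.0, 177.0, 349.0, 207.0], 0.25)]
chock_mid []
packer_tab [([180.0, 291.0, 226.0, 315.0], 0.8)]
packer_slot [([180.0, 287.0, 232.0, 314.0], 0.76)]
tub [([130.0, 152.0, 228.0, 252.0], 0.59)]
spanner [([496.0, 217.0, 515.0, 297.0], 0.67), ([298.0, 252.0, 324.0, 273.0], 0.22)]
cap [([344.0, 304.0, 371.0, 332.0], 0.95)]
fitting [([113.0, 262.0, 130.0, 276.0], 0.61)]
```

```bash
python3 - <<'E'
from h import *
c=eyes.capture("top"); save(c,"top1.png",(100,120,500,360),2)
for p in([0,0],[639,0],[639,479],[0,479],[320,240]): print(p,at(c,p,0).round())
E
```

```text
[0, 0] [1102.  757.    0.]
[639, 0] [1128. -771.    0.]
[639, 479] [  19. -721.    0.]
[0, 479] [  7. 681.   0.]
[320, 240] [539. -11.   0.]
```

View pics/top1.png

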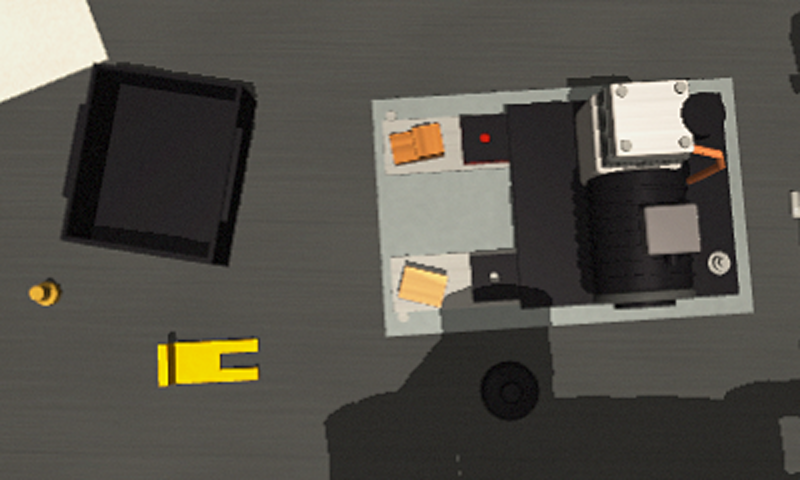

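View pics/scene0.png

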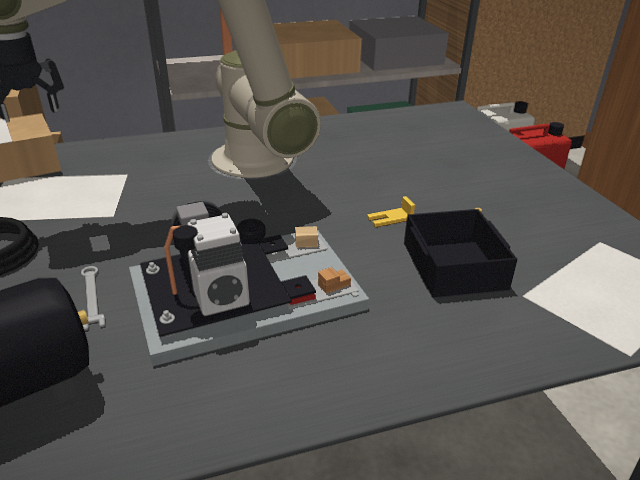

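Top crop: the bare foot is the near one (bolt hole at about crop 494,276) and the red packing plate shows under the far foot (484,138). The packer lies at (158–258, 338–386) with its fork pointing toward the machine. The seats run to image left (world +y). Block is at about (422,285), chock at (417,143), tub at (160,165) and fitting at (45,292). Scene view agrees.

```bash
python3 - <<'E'
from h import *
c=eyes.capture("top")
def g(x,y,z): return at(c,[100+x/2-.25,120+y/2-.25],z).round(1)
for n,x,y,z in[("hole bare",494,276,50),("hole packed",484,138,50),("deck nl",387,335,26),("deck nr",752,312,26),("deck fl",373,100,26),("deck fr",733,79,26),
 ("plate corner n",521,306,50),("plate corner f",507,104,50),
 ("blk a",409,261,60),("blk b",447,274,60),("blk c",438,307,60),("blk d",399,293,60),
 ("ch a",415,128,62),("ch b",440,122,62),("ch c",444,157,62),("ch d",419,160,62),("ch low1",389,138,48),("ch low2",394,166,48),
 ("pk lead u",258,338,10),("pk lead l",258,381,10),("slot end",220,361,10),("tab r u",174,341,40),("tab r l",176,386,40),("tab l u",158,345,40),("tab l l",160,386,40),
 ("tub1",96,63,75),("tub2",254,90,75),("tub3",228,266,75),("tub4",63,239,75)]: print(n,g(x,y,z))
E
```

```text
hole bare [498.2 -67.6  50. ]
hole packed [645.9 -55.8  50. ]
deck nl [434.   45.8  26. ]
deck nr [ 463.3 -350.5   26. ]
deck fl [691.4  65.5  26. ]
deck fr [ 721.1 -333.5   26. ]
plate corner n [466.9 -96.4  50. ]
plate corner f [683.3 -80.3  50. ]
blk a [512.5  22.2  60. ]
blk b [499.3 -17.7  60. ]
blk c [464.8  -8.7  60. ]
blk d [478.9  32.2  60. ]
ch a [653.3  17.9  62. ]
ch b [660.1  -8.4  62. ]
ch c [622.7 -13.1  62. ]
ch d [619.1  13.2  62. ]
ch low1 [644.9  46.   48. ]
ch low2 [614.6  40.1  48. ]
pk lead u [428.5 188.   10. ]
pk lead l [381.7 186.7  10. ]
slot end [402.9 229.   10. ]
tab r u [425.2 271.4  40. ]
tab r l [377.8 267.7  40. ]
tab l u [420.7 288.4  40. ]
tab l l [377.5 284.8  40. ]
tub1 [715.9 354.1  75. ]
tub2 [688.8 186.8  75. ]
tub3 [504.1 208.2  75. ]
tub4 [529.8 380.2  75. ]
```

Call:
drive_tool(series="0.97 -0.785 0 0 0 0 1;0.97 -0.785 0 0 0 0 1;0.97 -0.785 0 0 0 0 1;0.97 -0.785 0 0 0 0 1;0.97 -0.785 0 0 0 0 1")

```text
time_s: 1.7
eef_pos: [257.0, -364.9, 231.7]
ee_rot: [0.001, 0.985, 0.174, -0.0]
force: [-0.3, 0.8, 0.6]
grip_width: 1.004
```

Call:
drive_tool(series="0.97 -0.785 0 0 0 0 1;0.97 -0.785 0 0 0 0 1;0.97 -0.785 0 0 0 0 1;0.97 -0.785 0 0 0 0 1;0.97 -0.785 0 0 0 0 1")

```text
time_s: 2.2
eef_pos: [334.2, -237.0, 231.6]
ee_rot: [0.001, 0.985, 0.175, -0.0]
force: [0.3, -1.1, -0.3]
grip_width: 1.001
```

Call:
drive_tool(series="0.97 -0.785 0 0 0 0 1;0.97 -0.785 0 0 0 0 1;0.97 -0.785 0 0 0 0 1;0.97 -0.785 0 0 0 0 1;0.97 -0.785 0 0 0 0 1")

```text
time_s: 2.7
eef_pos: [411.2, -109.7, 231.2]
ee_rot: [0.001, 0.985, 0.175, -0.0]
force: [0.3, -0.3, -0.2]
grip_width: 1.004
```

Call:
drive_tool(series="0.97 -0.785 0 0 0 -0.5 1;0.97 -0.785 0 0 0 -1 1;0.97 -0.785 0 0 0 -1 1;0.97 -0.785 0 0 0 -1 1;0.97 -0.785 0 0 0 -1 1;0.97 -0.785 0 0 0 -1 1;0.97 -0.785 0 0 0 -1 1")

```text
time_s: 3.4
eef_pos: [487.9, 16.9, 231.0]
ee_rot: [0.001, 0.912, 0.411, -0.001]
force: [0.4, 0.0, 1.0]
grip_width: 1.0
```

Call:
drive_tool(series="0 0 0 0 0 -0.4 0.7;0 0 0 0 0 -0.86 0.7;0 0 0 0 0 -0.86 0.7;0 0 0 0 0 -0.86 0.7;0 0 0 0 0 -0.86 0.7;0 0 0 0 0 -0.86 0.7")

```text
time_s: 4.0
eef_pos: [487.9, 16.5, 231.0]
ee_rot: [0.001, 0.804, 0.595, -0.001]
force: [-0.0, -0.7, 0.2]
grip_width: 0.697
```

```bash
python3 - <<'E'
from h import *
c=eyes.capture("wrist"); save(c,"w0.png")
s=telemetry.sense(); print(s["time_s"],s["eef_pos"],s["ee_rot"],s["grip_width"])
o,d=ray(c,[320,240]); print(o.round(),d.round(2))
print(proj(c,[[489,7,60],[512.5,22.2,60],[499,-17.7,60],[465,-9,60],[479,32,60],[498.2,-67.6,50]]).round())
E
```

```text
4.05 [487.89621631  16.66345726 231.01542123] [ 7.97486846e-04  8.03768204e-01  5.94941572e-01 -7.51075468e-04] 0.7025318375995612
[508.  80. 373.] [-0.08 -0.26 -0.96]
[[322. 225.]
 [346. 199.]
 [343. 250.]
 [300. 252.]
 [301. 199.]
 [358. 300.]]
```

View pics/w0.png

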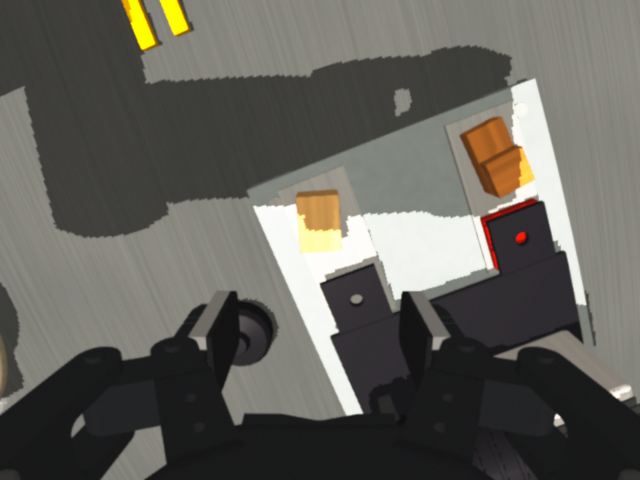

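Wrist view: block at (297–341, 190–252), the bare bolt hole at (357,299) and the chock at (460–525, 120–195). All match my projected positions, so I'll grasp the block.

Call:
drive_tool(series="-0.07 0.03 0.4 0 0 0 0.7;-0.07 0.03 0.85 0 0 0 0.7;-0.07 0.03 0.85 0 0 0 0.7;-0.07 0.03 0.85 0 0 0 0.7")

```text
time_s: 4.45
eef_pos: [489.0, 7.3, 129.6]
ee_rot: [0.0, 0.804, 0.595, -0.001]
force: [-0.1, 0.7, 0.8]
grip_width: 0.7
```

Call:
drive_tool(series="0 0 0.25 0 0 0 0.7;0 0 0.5 0 0 0 0.7;0 0 0.65 0 0 0 0.7;0 0 0.77 0 0 0 0.7;0 0 0.77 0 0 0 0.7;0 0 0.77 0 0 0 0.2;0 0 0.77 0 0 0 0.2;0 0 0.77 0 0 0 0.2;0 0 0.77 0 0 0 0.2;0 0 0.77 0 0 0 0.2", newtons=30)

```text
time_s: 5.45
eef_pos: [490.2, 6.9, 39.2]
ee_rot: [0.002, 0.804, 0.595, 0.0]
force: [0.3, 0.0, 7.0]
grip_width: 0.393
```

Call:
drive_tool(series="0 0 -0.4 0 0 0 0.2;0 0 -0.9 0 0 0 0.2;0.3 0 -0.9 0 0 0 0.2;0.82 0.04 -0.9 0 0 0 0.2;0.82 0.04 -0.9 0 0 0 0.2")

```text
time_s: 5.95
eef_pos: [524.5, 103.2, 149.0]
ee_rot: [0.003, 0.803, 0.596, 0.002]
force: [-0.2, -0.7, -0.4]
grip_width: 0.392
```

Call:
drive_tool(series="0.82 0.04 0 0 0 0 0.2;0.82 0.04 0 0 0 0 0.2;0.82 0.04 0 0 0 0 0.2;0.82 0.04 0 0 0 0 0.2")

```text
time_s: 6.35
eef_pos: [557.6, 196.4, 149.3]
ee_rot: [0.003, 0.803, 0.596, 0.002]
force: [0.1, -0.4, -0.2]
grip_width: 0.385
```

Call:
drive_tool(series="0.4 0.02 0 0 0 0 0.2;0.82 0.04 0 0 0 0 0.2;0.82 0.04 0.2 0 0 0 0.2;0.82 0.04 0.65 0 0 0 0.2;0.82 0.04 0.65 0 0 0 0.2;0.82 0.04 0.65 0 0 0 0.2")

```text
time_s: 6.95
eef_pos: [591.2, 287.7, 71.8]
ee_rot: [0.003, 0.803, 0.596, 0.001]
force: [0.3, 0.0, 0.6]
grip_width: 0.392
```

```bash
python3 - <<'E'
from h import *
c=eyes.capture("top"); save(c,"t2.png",(100,120,420,360),2)
s=telemetry.sense(); print(s["time_s"],s["eef_pos"],s["grip_width"])
E
```

```text
7.0 [592.11958397 288.12929424  73.5357373 ] 0.3899004952353661
```

View pics/t2.png

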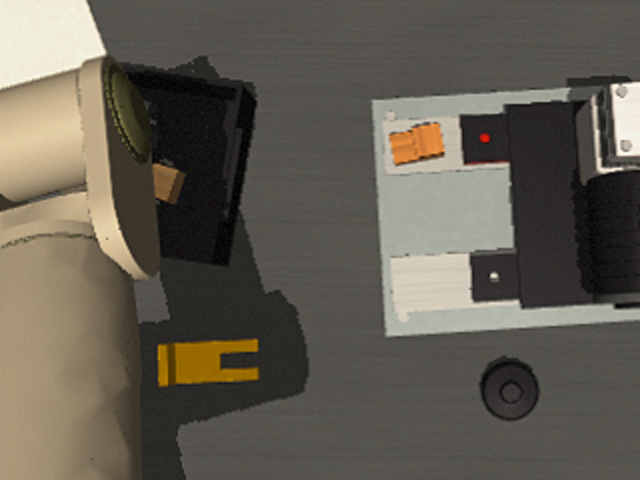

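Block hangs in the gripper over the tub (crop 165,182), and the seat is clear. I'll release it and go to the chock.

Call:
drive_tool(series="0 0 0.15 0 0 0 0.2;0 0 0.15 0 0 0 0.6;0 0 0.15 0 0 0 0.6;0 0 0.15 0 0 0 0.6;0 0 -0.25 0 0 0 0.6;0 0 -0.65 0 0 0 0.6;0 0 -0.9 0 0 0 0.6;0 0 -0.9 0 0 0 0.6")

```text
time_s: 7.8
eef_pos: [593.0, 289.0, 188.1]
ee_rot: [0.005, 0.803, 0.596, 0.008]
force: [-0.4, 0.6, 0.1]
grip_width: 0.6
```

Call:
drive_tool(series="-0.72 0.353 0 0 0 0 0.65;-0.72 0.353 0 0 0 0 0.65;-0.72 0.353 0 0 0 0 0.65;-0.72 0.353 0 0 0 0 0.65")

```text
time_s: 8.2
eef_pos: [608.6, 193.2, 188.5]
ee_rot: [0.005, 0.804, 0.595, 0.008]
force: [-0.2, 0.7, -0.1]
grip_width: 0.649
```

Call:
drive_tool(series="-0.72 0.353 0 0 0 0 0.65;-0.72 0.353 0 0 0 0 0.65;-0.72 0.353 0 0 0 0 0.65;-0.72 0.353 0 0 0 0 0.65")

```text
time_s: 8.6
eef_pos: [623.8, 98.6, 188.5]
ee_rot: [0.005, 0.804, 0.595, 0.008]
force: [-0.8, 0.7, 0.0]
grip_width: 0.651
```

Call:
drive_tool(series="-0.72 0.353 0 0 0 -0.3 0.65;-0.72 0.353 0 0 0 -0.6 0.65;-0.72 0.353 0 0 0 -0.9 0.65;-0.72 0.353 0 0 0 -0.9 0.65;-0.72 0.353 0 0 0 -0.9 0.65;-0.72 0.353 0 0 0 -0.9 0.65")

```text
time_s: 9.2
eef_pos: [639.0, 5.4, 188.8]
ee_rot: [0.006, 0.651, 0.759, 0.007]
force: [0.1, 0.7, -0.1]
grip_width: 0.649
```

```bash
python3 - <<'E'
from h import *
c=eyes.capture("wrist"); save(c,"w1.png")
s=telemetry.sense(); print(s["time_s"],s["eef_pos"],s["grip_width"],rel([637,4,40],.16))
print(proj(c,[[653.3,17.9,62],[660.1,-8.4,62],[622.7,-13.1,62],[619,13.2,62],[498.2,-67.6,50],[646,-56,50]]).round())
E
```

```text
9.25 [639.05970107   5.17633072 188.73787932] 0.6488829071482505 [array([-0.006, -0.041,  1.239]), array([ 0.037,  0.002, -0.013])]
[[338. 213.]
 [341. 251.]
 [287. 250.]
 [287. 212.]
 [115. 290.]
 [311. 304.]]
```

View pics/w1.png

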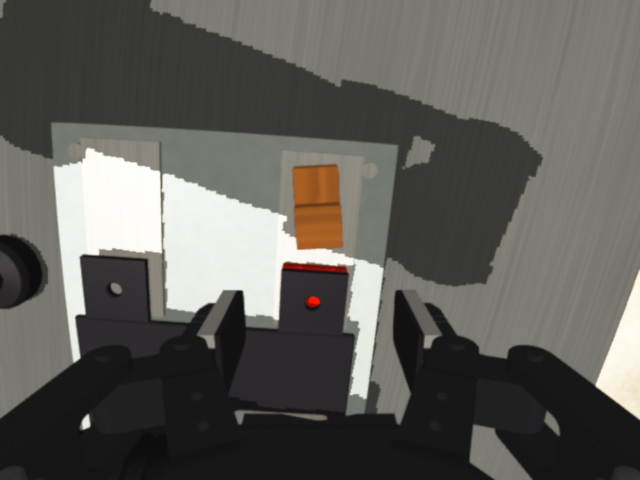

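Wrist view: the chock's tall half is at (295–343, 205–249), square to the tool and under the gripper. I'll descend straight.

Call:
drive_tool(series="0 0 0.4 0.04 0 0 0.65;0 0.01 0.75 0.04 0 0 0.65;0 0.01 0.75 0.04 0 0 0.65;0 0.01 0.75 0.04 0 0 0.65")

```text
time_s: 9.65
eef_pos: [642.2, 6.0, 99.9]
ee_rot: [0.0, 0.651, 0.759, -0.001]
force: [-0.1, 0.1, 0.5]
grip_width: 0.651
```

Call:
drive_tool(series="0 0 0.2 0 0 0 0.65;0 0 0.4 0 0 0 0.65;0 0 0.5 0 0 0 0.65;0 0 0.5 0 0 0 0.65;0 0 0.5 0 0 0 0.2;0 0 0.5 0 0 0 0.2;0 0 0.5 0 0 0 0.2;0 0 0.5 0 0 0 0.2;0 0 0.5 0 0 0 0.2", newtons=30)

```text
time_s: 10.55
eef_pos: [643.3, 5.7, 42.1]
ee_rot: [0.002, 0.651, 0.759, 0.0]
force: [-1.4, -0.5, 6.5]
grip_width: 0.376
```

Call:
drive_tool(series="0 0 -0.4 0 0 0 0.2;0 0 -0.9 0 0 0 0.2;0.3 0 -0.9 0 0 0 0.2;0.74 0.07 -0.9 0 0 0 0.2;0.74 0.07 -0.9 0 0 0 0.2")

```text
time_s: 11.05
eef_pos: [637.4, 99.8, 151.5]
ee_rot: [0.002, 0.649, 0.761, 0.001]
force: [0.5, -1.0, -0.3]
grip_width: 0.375
```

Call:
drive_tool(series="0.74 0.07 0 0 0 0 0.2;0.74 0.07 0 0 0 0 0.2;0.74 0.07 0 0 0 0 0.2;0.74 0.07 0 0 0 0 0.2")

```text
time_s: 11.45
eef_pos: [631.7, 189.3, 151.8]
ee_rot: [0.002, 0.648, 0.761, 0.001]
force: [0.8, -0.1, -0.9]
grip_width: 0.375
```

Call:
drive_tool(series="0.4 0.03 0 0 0 0 0.2;0.74 0.07 0 0 0 0 0.2;0.74 0.07 0.2 0 0 0 0.2;0.74 0.07 0.65 0 0 0 0.2;0.74 0.07 0.65 0 0 0 0.2;0.74 0.07 0.65 0 0 0 0.2")

```text
time_s: 12.05
eef_pos: [626.5, 277.0, 73.7]
ee_rot: [0.002, 0.649, 0.761, 0.001]
force: [-0.3, 0.8, 0.7]
grip_width: 0.373
```

Call:
drive_tool(series="0 0 0.04 0 0 0 0.2;0 0 0.04 0 0 0 0.6;0 0 0.04 0 0 0 0.6;0 0 0.04 0 0 0 0.6;0 0 -0.25 0 0 0 0.6;0 0 -0.65 0 0 0 0.6;0 0 -0.95 0 0 0 0.6;0 0 -0.95 0 0 0 0.6")

```text
time_s: 12.85
eef_pos: [627.9, 277.7, 194.7]
ee_rot: [0.005, 0.649, 0.761, 0.005]
force: [0.9, -0.6, -0.1]
grip_width: 0.599
```

Call:
drive_tool(series="0.147 -0.94 0 0 0 0 0.6;0.147 -0.94 0 0 0 0 0.6;0.147 -0.94 0 0 0 0 0.6;0.147 -0.94 0 0 0 0 0.6")

```text
time_s: 13.25
eef_pos: [512.3, 277.7, 193.6]
ee_rot: [0.005, 0.648, 0.761, 0.005]
force: [0.7, 0.6, -0.1]
grip_width: 0.599
```

Call:
drive_tool(series="0.147 -0.94 0 0 0 -0.3 0.5;0.147 -0.94 0 0 0 -0.6 0.5;0.147 -0.94 0 0 0 -1 0.5;0.147 -0.94 0 0 0 -1 0.5;0.147 -0.94 0 0 0 -1 0.5")

```text
time_s: 13.75
eef_pos: [399.0, 277.4, 192.2]
ee_rot: [0.007, 0.44, 0.898, 0.004]
force: [0.3, -0.4, 0.3]
grip_width: 0.501
```

Call:
drive_tool(series="0 0 0 0 0 -0.3 0.5;0 0 0 0 0 -0.6 0.5;0 0 0 0 0 -1 0.5;0 0 0 0 0 -1 0.5;0 0 0 0 0 -1 0.5")

```text
time_s: 14.25
eef_pos: [400.0, 277.3, 192.0]
ee_rot: [0.008, 0.205, 0.979, 0.002]
force: [0.5, 0.1, -0.3]
grip_width: 0.498
```

Call:
drive_tool(series="0 0 0 0 0 -0.3 0.5;0 0 0 0 0 -0.6 0.5;0 0 0 0 0 -0.96 0.5;0 0 0 0 0 -0.96 0.5;0 0 0 0 0 -0.96 0.5")

```text
time_s: 14.75
eef_pos: [400.6, 277.3, 191.9]
ee_rot: [0.008, -0.032, 0.999, 0.001]
force: [0.4, -0.3, 0.4]
grip_width: 0.5
```

```bash
python3 - <<'E'
from h import *
c=eyes.capture("wrist"); save(c,"w2.png")
s=telemetry.sense(); print(s["time_s"],s["eef_pos"],s["grip_width"],rel([400,278,16],1.64))
print(proj(c,[[400,278,40],[405,187.4,10]]).round())
hsv=cv2.cvtColor(c["frame"],cv2.COLOR_RGB2HSV); m=cv2.inRange(hsv,(20,150,60),(35,255,255)); 
ys,xs=np.nonzero(m); print(xs.min(),xs.max(),ys.min(),ys.max())
t=eyes.capture("top"); save(t,"t3.png",(120,140,260,320),3)
a=c["frame"][:, :, ::-1]; b=cv2.resize(t["frame"][140:320,120:260,::-1],None,fx=2.2,fy=2.2); 
v=np.zeros((480,800,3),np.uint8); v[:,:500]=a[:,70:570]; v[:b.shape[0],500:500+min(300,b.shape[1])]=b[:,:300]; cv2.imwrite("pics/v3.png",v)
E
```

```text
14.8 [400.50223783 277.29082255 191.90768815] 0.5012843076137938 [array([0.027, 0.005, 1.466]), array([ 0.001,  0.032, -0.011])]
[[321. 216.]
 [209. 207.]]
211 501 179 322
```

View pics/v3.png

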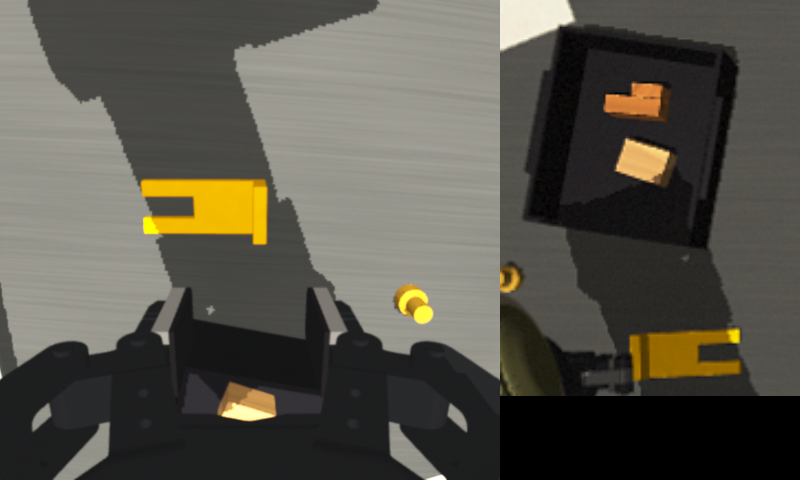

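Left part (wrist): tab top face spans u 322–337, v 180–243; the leading end is at u 213, mid v 207. Right part: both offcuts lie in the tub. Fitting is at about (482,303).

```bash
python3 - <<'E'
from h import *
c=eyes.capture("wrist"); t=eyes.capture("top")
T=at(c,[329.5,211.5],40); L=at(c,[212.5,207],10); print(T,L,L-T,np.linalg.norm((L-T)[:2]))
print("edges",at(c,[212.5,180],10),at(c,[212.5,234],10),at(c,[322,180],10))
print("slot end",at(c,[263.5,206.5],10))
print("fitting",at(t,[122,266],36).round(), at(c,[490,315],36).round())
d=(L-T)[:2]; a=np.arctan2(*d[::-1])+np.pi; print("yaw",a,rel([T[0],T[1],15],a))
E
```

```text
[395.85381359 284.32961046  40.        ] [404.70499217 190.40654085  10.        ] [  8.85117858 -93.92306962 -30.        ] 94.33920907288157
edges [382.66295199 190.44276184  10.        ] [427.53380127 190.29728032  10.        ] [377.19070909 277.75070441  10.        ]
slot end [401.66572251 231.97608856  10.        ]
fitting [475. 414.  36.] [474. 422.  36.]
yaw 1.6647574289538134 [array([0.056, 0.06 , 1.474]), array([ 0.001,  0.032, -0.058])]
```

Call:
drive_tool(series="0.04 0.05 0.4 0 0.03 -0.035 0.5;0.04 0.05 0.75 0 0.03 -0.035 0.5;0.04 0.05 0.75 0 0.03 -0.035 0.5;0.04 0.05 0.75 0 0.03 -0.035 0.5")

```text
time_s: 15.35
eef_pos: [396.9, 283.3, 102.9]
ee_rot: [0.001, -0.041, 0.999, 0.0]
force: [0.1, 1.2, 0.4]
grip_width: 0.502
```

```bash
python3 - <<'E'
from h import *
print(rel([396.5,282,14.5],1.65))
E
```

```text
[array([ 0.005, -0.011,  0.737]), array([0.001, 0.002, 0.006])]
```

Call:
drive_tool(series="0 -0.01 0.3 0 0 0 0.5;0 -0.01 0.6 0 0 0 0.5;0 -0.01 0.72 0 0 0 0.5;0 -0.01 0.735 0 0 0 0.5;0 -0.01 0.735 0 0 0 0.5;0 -0.01 0.735 0 0 0 0;0 -0.01 0.735 0 0 0 0;0 -0.01 0.735 0 0 0 0;0 -0.01 0.735 0 0 0 0;0 -0.01 0.735 0 0 0 0;0 -0.01 0.735 0 0 0 0", newtons=60)

```text
time_s: 16.45
eef_pos: [397.9, 282.6, 16.1]
ee_rot: [0.002, -0.041, 0.999, 0.001]
force: [-1.9, -0.7, 9.2]
grip_width: 0.109
```

Call:
drive_tool(series="0 0 -0.25 0 0 0 0;0 0 -0.5 0 0 0 0;-0.1 -0.3 -0.5 0 0 0 0;-0.2 -0.65 -0.5 0 0 0 0;-0.303 -0.947 -0.5 0 0 0 0;-0.303 -0.947 -0.5 0 0 0 0")

```text
time_s: 17.05
eef_pos: [444.9, 169.0, 76.6]
ee_rot: [0.002, -0.039, 0.999, 0.0]
force: [-0.5, 0.2, -1.9]
grip_width: 0.103
```

Call:
drive_tool(series="-0.1 -0.3 0 0 0 0 0;-0.2 -0.65 0 0 0 0 0;-0.303 -0.947 0 0 0 0 0;-0.303 -0.947 0 0 0 0 0;-0.303 -0.947 0 0 0 0 0")

```text
time_s: 17.55
eef_pos: [489.8, 58.5, 76.8]
ee_rot: [0.002, -0.038, 0.999, 0.001]
force: [-0.7, 0.2, -3.6]
grip_width: 0.105
```

```bash
python3 - <<'E'
from h import *
c=eyes.capture("wrist"); t=eyes.capture("top"); save(t,"t4.png")
s=telemetry.sense(); print(s["time_s"],s["eef_pos"],s["grip_width"],s["force"],rel([488.5,62,50],1.646))
v=np.zeros((600,800,3),np.uint8); v[:480,:500]=c["frame"][:,70:570,::-1]; b=cv2.resize(t["frame"][180:300,270:370,::-1],None,fx=3,fy=3); v[:360,500:]=b; cv2.imwrite("pics/v4.png",v)
print("hole w",proj(c,[498.2,-67.6,50]))
E
```

```text
17.65 [489.44449992  59.52624766  76.72032327] 0.10229794650803378 [ 0.446917    0.06574342 -2.27973284] [array([0.007, 0.021, 0.223]), array([0.002, 0.009, 0.007])]
hole w [[ 46.13749538 276.5660574 ]]
```

View pics/v4.png

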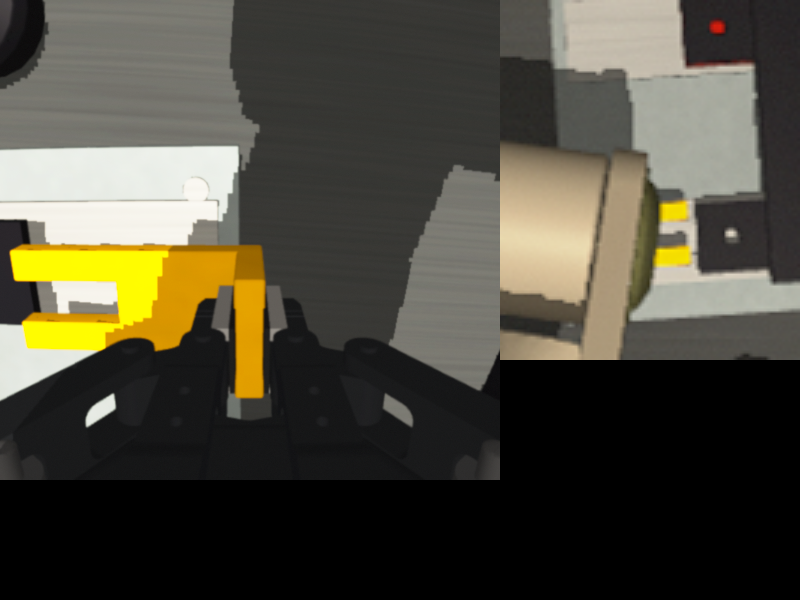

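Wrist: near prong tip corner at about (84,251), far prong tip corner (97,349). Top view: fork tips at u≈333, mid v≈257.8. The packer is held flat and ahead of the bare foot.

```bash
python3 - <<'E'
from h import *
c=eyes.capture("wrist"); t=eyes.capture("top")
z=70.7
a,b=at(c,[84,251],z),at(c,[97,349],z); print("wrist tips",a,b,(a+b)/2)
print("wrist tail corner",at(c,[305,249],z))
a,b=at(t,[333,246.5],z),at(t,[333,269],z); print("top tips",a,b,(a+b)/2)
# hole refined in top: component of pixels
for n,p in(("hole",[270+231/3-.3,180+234/3-.3]),("foot fl",[270+196/3,180+201/3]),("foot nl",[270+198/3,180+272/3])): print(n,at(t,p,50))
s=telemetry.sense();print(s["eef_pos"],s["ee_rot"])
E
```

```text
wrist tips [476.61149128 -34.36889157  70.7       ] [520.0161994  -32.64679995  70.7       ] [498.31384534 -33.50784576  70.7       ]
wrist tail corner [468.69930288  52.1124722   70.7       ]
top tips [520.41185725 -37.55067507  70.7       ] [473.86230466 -38.01072286  70.7       ] [497.13708095 -37.78069897  70.7       ]
hole [498.3242477  -67.53509502  50.        ]
foot fl [520.70718325 -43.25645758  50.        ]
foot nl [470.67227678 -45.13928753  50.        ]
[489.5452518   59.63006445  76.74313953] [ 2.27654811e-03 -3.95872234e-02  9.99213361e-01  5.73072865e-04]
```

Call:
drive_tool(series="0.012 0.02 0.1 0 0 0.007 0;0.012 0.02 0.2 0 0 0.007 0;0.012 0.02 0.23 0 0 0.007 0;0.012 0.02 0.23 0 0 0.007 0;0.012 0.02 0.23 0 0 0.007 0")

```text
time_s: 18.25
eef_pos: [488.2, 61.9, 49.1]
ee_rot: [0.002, -0.038, 0.999, 0.001]
force: [-0.9, 0.0, -1.8]
grip_width: 0.105
```

Call:
drive_tool(series="0 0 0.008 0 0 0 0;0 0 0.008 0 0 0 0;0 0 0.008 0 0 0 0")

```text
time_s: 18.55
eef_pos: [488.3, 61.9, 48.3]
ee_rot: [0.002, -0.038, 0.999, 0.001]
force: [-0.1, 0.5, -2.3]
grip_width: 0.099
```

Call:
drive_tool(series="0 0 0.01 0 0 0 0;0 0 0.01 0 0 0 0;0 0 0.01 0 0 0 0")

```text
time_s: 18.85
eef_pos: [488.3, 61.9, 47.2]
ee_rot: [0.002, -0.038, 0.999, 0.001]
force: [-0.2, -0.1, -1.7]
grip_width: 0.104
```

```bash
python3 - <<'E'
from h import *
s=telemetry.sense();print(s["eef_pos"],s["force"],s["wrist_torque"],rel([488,62,47],1.646))
E
```

```text
[488.26232828  61.88023533  47.15023885] [-0.21385081 -0.06065309 -1.69696966] [0.02309693 0.01985842 0.00305886] [array([0.002, 0.001, 0.001]), array([0.002, 0.01 , 0.001])]
```

Call:
drive_tool(series="0 -0.04 0 0 0 0 0;0 -0.08 0 0 0 0 0;0 -0.12 0 0 0 0 0;0 -0.16 0 0 0 0 0;0 -0.2 0 0 0 0 0;0 -0.2 0 0 0 0 0")

```text
time_s: 19.45
eef_pos: [490.2, 37.3, 47.1]
ee_rot: [0.002, -0.037, 0.999, 0.001]
force: [-0.8, -0.9, -2.0]
grip_width: 0.104
```

Free entry, no contact force.

Call:
drive_tool(series="0 -0.05 0 0 0 0 0;0 -0.1 0 0 0 0 0;0 -0.15 0 0 0 0 0;0 -0.2 0 0 0 0 0;0 -0.25 0 0 0 0 0;0 -0.29 0 0 0 0 0;0 -0.29 0 0 0 0 0")

```text
time_s: 20.15
eef_pos: [492.9, 2.0, 47.1]
ee_rot: [0.003, -0.037, 0.999, 0.0]
force: [-0.3, -1.1, -1.4]
grip_width: 0.103
```

```bash
python3 - <<'E'
from h import *
c=eyes.capture("wrist"); t=eyes.capture("top")
s=telemetry.sense();print(s["eef_pos"],s["force"],rel([492.5,2.3,47],1.646))
v=np.zeros((600,800,3),np.uint8); v[:480,:500]=c["frame"][:,:500,::-1]; b=cv2.resize(t["frame"][220:300,290:365,::-1],None,fx=4,fy=4); v[:320,500:]=b; cv2.imwrite("pics/v5.png",v)
print("hole w",proj(c,[498.3,-67.5,50]))
E
```

```text
[492.74876059   2.56569128  47.09885207] [ 0.44803309 -0.27414562 -1.93163323] [array([ 0.002, -0.002,  0.001]), array([ 0.002,  0.01 , -0.001])]
hole w [[136.73416849 309.5419345 ]]
```

View pics/v5.png

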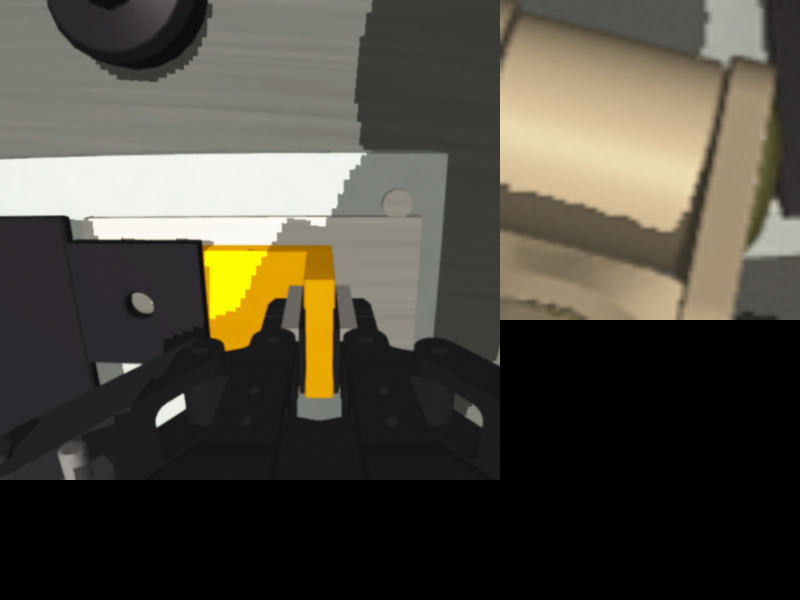

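Hole at (141,304) shows bright seat steel through it, with no yellow. The foot's near edge is at v≈241 and the packer's near top edge at v≈250 (u≈205). I'll check lateral centring relative to the hole.

```bash
python3 - <<'E'
from h import *
c=eyes.capture("wrist")
d=np.array([.075,-.997]); n=np.array([.997,.075])
H=at(c,[141,304],49.5)
for nm,p,z in(("foot near edge",[130,241],50),("foot front",[202,300],50),("packer near edge",[207,250],41),("packer near edge2",[300,250],41),("seat edge",[100,216],30),("seat edge2",[400,216],30),("seat front",[420,240],30),("tab top +x corner l",[305,397],71)):
    w=at(c,p,z); r=(w-H)[:2]; print(nm,w.round(1),"lengthwise",(r@d).round(1),"side",(r@n).round(1))
print(H)
f=c["frame"][290:320,125:160]; g=f.mean(2)
hsv=cv2.cvtColor(f,cv2.COLOR_RGB2HSV); m=(g>90)|((hsv[...,1]<60)&(g>75)); y,x=np.nonzero(m); print(x.mean()+125,y.mean()+290,m.sum())
E
```

```text
foot near edge [471.1 -68.   50. ] lengthwise 0.8 side -25.0
foot front [492.  -41.6  50. ] lengthwise -23.9 side -2.2
packer near edge [475.3 -42.1  41. ] lengthwise -24.7 side -18.9
packer near edge2 [472.5  -6.6  41. ] lengthwise -60.3 side -19.0
seat edge [467.8 -89.7  30. ] lengthwise 22.2 side -29.9
seat edge2 [458.7  32.1  30. ] lengthwise -99.9 side -29.8
seat front [468.   41.5  30. ] lengthwise -108.6 side -19.9
tab top +x corner l [515.6  -0.9  71. ] lengthwise -62.7 side 24.4
[495.9648028  -65.30942073  49.5       ]
140.8721590909091 302.73295454545456 352
```

Seat and foot edges come out at 30 and 25 mm, so the frame is sound. The packer sits about 2.5 mm too far toward +x; I'll shift it, set it down and release.

Call:
drive_tool(series="0.01 0.005 0 0 0 0 0;0.021 0.008 0 0 0 0 0;0.021 0.008 0.006 0 0 0 0;0.021 0.008 0.01 0 0 0 0;0.021 0.008 0.01 0 0 0 0")

```text
time_s: 20.8
eef_pos: [490.1, 3.7, 46.1]
ee_rot: [0.002, -0.038, 0.999, 0.001]
force: [-3.2, 1.7, 4.7]
grip_width: 0.101
```

```bash
python3 - <<'E'
from h import *
c=eyes.capture("wrist"); cv2.imwrite("pics/w6.png",cv2.resize(c["frame"][200:420,80:380,::-1],None,fx=2.6,fy=2.6,interpolation=cv2.INTER_CUBIC))
s=telemetry.sense();print(s["eef_pos"],s["force"])
E
```

```text
[490.06272147   3.62831249  46.13096495] [-3.30562528  1.66666875  4.74138536]
```

View pics/w6.png

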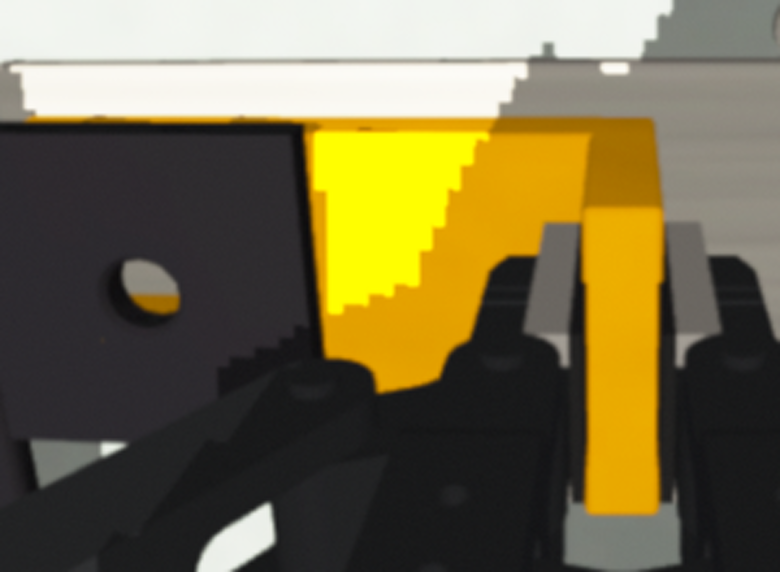

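```bash
python3 - <<'E'
from h import *
c=eyes.capture("wrist")
d=np.array([.075,-.997]); n=np.array([.997,.075])
q=lambda x,y:[80+x/2.6-.3,200+y/2.6-.3]
# upper rim: hole ellipse centre from rim extents ~ (143,290)
for hz,hp in((49.5,q(145,292)),):
  H=at(c,hp,hz); print(H, proj(c,H+[[5,0,0],[-5,0,0],[0,5,0],[0,-5,0]][0]))
for nm,p,z in(("foot near edge",q(143,124),50),("packer near edge top",q(330,131),40),("near edge bottom?",q(330,118),30),("prong inner top edge",q(150,295),40),("tab corner near",q(583,207),70),("tab far",q(586,515),70),("seat edge",q(330,61),30)):
    w=at(c,p,z); r=(w-H)[:2]; print(nm,w.round(1),"len",(r@d).round(1),"side",(r@n).round(1))
for k in range(0,360,45):
  P=H+5*np.array([np.cos(k),np.sin(k),0]); 
P=H+5*np.c_[np.cos(np.linspace(0,6.28,60)),np.sin(np.linspace(0,6.28,60)),np.zeros(60)]; e=(proj(c,P)-[80,200]+.3)*2.6; print("rim extents",e.min(0),e.max(0))
E
```

```text
[496.38766904 -66.17634982  49.5       ] [[136.24134646 323.83376229]]
foot near edge [470.4 -64.9  50. ] len -3.3 side -25.8
packer near edge top [472.7 -41.2  40. ] len -26.7 side -21.8
near edge bottom? [473.8 -43.9  30. ] len -23.9 side -20.8
prong inner top edge [501.8 -69.8  40. ] len 4.0 side 5.1
tab corner near [470.  -3.  70.] len -65.0 side -21.6
tab far [5.132e+02 2.000e-01 7.000e+01] len -64.9 side 21.8
seat edge [464.6 -43.9  30. ] len -24.6 side -30.0
rim extents [111.9031409 260.5126185] [178.31041976 322.88850189]
```

Tab sides are at −21.6/+21.8 and the tab's front face at −65, so the packer is centred. The yellow in the hole is the far prong's inner wall. I'll release.

Call:
drive_tool(series="0 0 0 0 0 0 0.3;0 0 0 0 0 0 0.3;0 0 0 0 0 0 0.3;0 0 -0.1 0 0 0 0.3;0 0 -0.3 0 0 0 0.3;0 0 -0.6 0 0 0 0.3;0 0 -0.9 0 0 0 0.3;0 0 -0.9 0 0 0 0.3;0 0 -0.9 0 0 0 0.3;0 0 -0.9 0 0 0 0.3")

```text
time_s: 21.9
eef_pos: [489.1, 3.6, 153.5]
ee_rot: [0.002, -0.037, 0.999, 0.001]
force: [0.1, 0.6, -0.2]
grip_width: 0.302
```

```bash
python3 - <<'E'
from h import *
c=eyes.capture("wrist"); cv2.imwrite("pics/w7.png",c["frame"][:,:,::-1])
s=telemetry.sense();print(s["time_s"],s["eef_pos"],s["force"],rel([497,-63,100],1.646), s["joints"])
print(proj(c,[497,-67,50]))
E
```

```text
21.95 [489.03037867   3.59569095 153.25627809] [-0.50501662  0.71770293  0.55252981] [array([-0.023, -0.559,  0.443]), array([ 0.003,  0.006, -0.001])] [-0.23408315  0.31219342  1.71569654  0.00274794  1.11146132 -1.88102982]
[[206.80703825 240.32473148]]
```

View pics/w7.png

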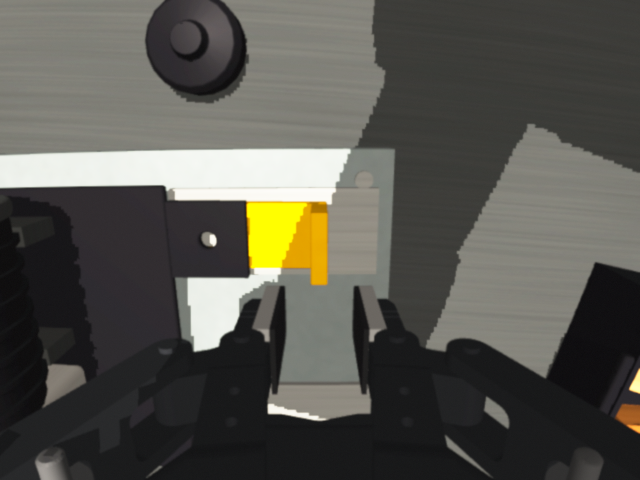

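Packer rests square in the gap (plate 247–327, 202–270), the hole shows seat steel at (209,240), and the gripper is clear. Next I'll shut the fingers and press on the foot near the hole.

Call:
drive_tool(series="-0.02 -0.2 0 0 0 0 0;-0.022 -0.54 0 0 0 0 0;-0.022 -0.54 0 0 0 0 0;-0.022 -0.54 0.3 0 0 0 0;-0.022 -0.54 0.6 0 0 0 0;-0.022 -0.54 0.8 0 0 0 0;-0.022 -0.54 0.8 0 0 0 0;-0.022 -0.54 0.8 0 0 0 0")

```text
time_s: 22.75
eef_pos: [496.8, -60.4, 57.4]
ee_rot: [0.001, -0.038, 0.999, 0.001]
force: [0.2, 0.3, 0.9]
grip_width: -0.003
```

Call:
drive_tool(series="0 0 0.02 0 0 0 0;0 0 0.04 0 0 0 0;0 0 0.06 0 0 0 0;0 0 0.07 0 0 0 0;0 0 0.07 0 0 0 0")

```text
time_s: 23.25
eef_pos: [497.1, -60.5, 49.2]
ee_rot: [0.001, -0.037, 0.999, 0.001]
force: [0.9, 0.6, 2.6]
grip_width: 0.002
```

Call:
drive_tool(series="0 0 0.01 0 0 0 0;0 0 0.02 0 0 0 0;0 0 0.03 0 0 0 0;0 0 0.03 0 0 0 0")

```text
time_s: 23.65
eef_pos: [497.1, -60.4, 46.1]
ee_rot: [0.001, -0.038, 0.999, 0.001]
force: [-2.6, 1.6, 8.1]
grip_width: 0.0
```

Call:
drive_tool(series="0 0 0.01 0 0 0 0;0 0 0.02 0 0 0 0;0 0 0.02 0 0 0 0;0 0 0.02 0 0 0 0")

```text
time_s: 24.05
eef_pos: [497.2, -60.4, 45.9]
ee_rot: [0.002, -0.038, 0.999, 0.001]
force: [-11.5, 3.3, 30.1]
grip_width: -0.0
```

Call:
drive_tool(series="0 0 0.012 0 0 0 0;0 0 0.012 0 0 0 0;0 0 0.012 0 0 0 0;0 0 0.012 0 0 0 0;0 0 0.012 0 0 0 0")

```text
time_s: 24.55
eef_pos: [497.2, -60.4, 46.0]
ee_rot: [0.002, -0.038, 0.999, 0.001]
force: [-7.9, 2.6, 21.5]
grip_width: -0.001
```

```bash
python3 - <<'E'
from h import *
c=eyes.capture("wrist"); t=eyes.capture("top"); sc=eyes.capture("scene")
s=telemetry.sense();print(s["time_s"],s["eef_pos"],s["force"])
v=np.zeros((600,800,3),np.uint8); v[:480,:460]=c["frame"][:,120:580,::-1]; b=cv2.resize(sc["frame"][190:310,230:344,::-1],None,fx=3,fy=3)[:,:340]; v[:360,460:]=b; b=cv2.resize(t["frame"][150:260,130:230,::-1],None,fx=2,fy=2); v[370:590,560:760]=b; cv2.imwrite("pics/v8.png",v)
E
```

```text
24.7 [497.17102061 -60.3946119   45.94850516] [-7.85043229  2.23826679 22.24422611]
```

View pics/v8.png

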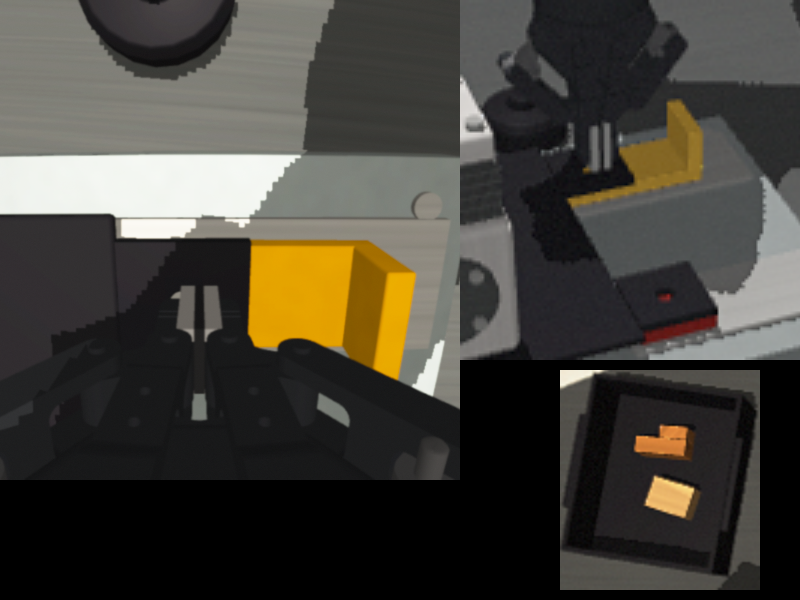

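The foot is pressed flush at 22 N with the fingertip height at 46 mm. The far foot is also down on its red plate, the packer is square and clear of the fingers, and both offcuts are in the tub. I'll hand it in.

```bash
python3 -c "
from rig import ctrl,telemetry
print(ctrl.finish_job()); s=telemetry.sense(); print(s['time_s'],s['eef_pos'],s['force'])"
```

```text
the job is handed in; nothing more can be done
None
the job is handed in; nothing more can be done
```

I handed the job in at about 25 s (limit 72 s), with the arm still pressing the foot down. The hand-in gives no verdict, so what follows rests on my own last checks.

- **Offcuts:** both lie in the scrap tub and are let go, as the last top view shows.
- **Packer:** it went under the near (left) front foot without contact force. I found it about 2.5 mm off sideways, so I shifted it before letting go. The last measurement put it within about 1 mm of the bolt hole line, both sideways and lengthwise. It was square to within the measuring error.
- **Press:** the shut fingers hold the foot down with about 22 N. The fingertips are at a height of 46 mm, which is the flush height, and the far foot also sits flush on its red plate. The fingers are clear of the packer.
- **Deviations:** the press briefly reached 30 N before I eased it off. About 8 N of sideways force remains at the fingertips. I had no direct reading of the tilt or of the force between the compressor and the packer; both are inferred from height and force.
- **Left alone:** the arm never came near the spanner, cap or fitting. I did not check their positions again at the end.

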